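# Put the tape away and shut the display case

## Robot

A 6-joint arm with a two-finger parallel gripper is mounted at the origin on the work surface. World frame = base frame: x ahead of the robot, y to its left, z up, the work surface at z = 0. Lengths are in m, angles in degrees, forces in N, time in s.
With the tool pointing down it reaches from about 0.35 to 0.875 m from the base axis. Payload 4.2 kg.
Tool frame: the origin (TCP) lies midway between the tips of the shut fingers; the grasp point (between the pads) lies 19 mm behind it (r.pinch_z is the distance from the TCP to the grasp point, in m); z points along the fingers, y is the line along which they close (so a half turn about z gives the same grasp; the last joint's range is limited). The gripper opens to 87 mm and grips with 3 to 60 N. Pads are 19 mm wide; open, the fingers measure 117 mm over their backs; the gripper's body (75 mm by 190 mm) begins 51 mm behind the grasp point.
Start: joints at [-59.954, 22.042, 0.453, 0, -68.411, -14.817], TCP at [0.164, -0.603, 0.223] pointing down, gripper open.
Joint ranges: [-179.83, 179.83], [-69.29, 118.12], [-61.27, 80.66], [-181.25, 117.63], [-171.15, -9.14], [-177.46, 177.46]. Speed limits (degrees/s): [159.86, 159.86, 180, 180, 180, 180].

## Interface

Orientations are given as a 3x3 rotation matrix whose columns are the frame's x, y, z axes.
In Python, from station import r, imaging, models gives the robot as it stands. The module is installed in compiled form; this text tells all that it offers.
- The arm moves only by the tool apply_moves, never from a script. Its argument "moves" is a list of rows, each a list of 2 entries, a list of its own where there are three numbers: the shift along the tool's x, y, z in m, then the turn about the tool's z in degrees. A call has 1 to 5 rows; each row shifts and turns the commanded pose from where the row before left it, along the tool's axes as they then stand; what a row does not reach is not made up. A row lasts 1/12 s, in which the tool goes at most 41.7 mm and 7.16 degrees, less where a joint would pass 70% of its speed; a pose out of reach is approached as far as the arm can. A call is refused whole if a number of a shift passes 0.0417 or a number of a turn 7.16, either way. A call with a gripper value outside its range is refused whole. "hand" is the finger opening in m, from 0 to 0.087, set as the call begins (left out, the last holds). The fingers move at their own pace and stop on an object; the grip force is fixed at half the most. Time passes only in rows, so rows that do not move let the fingers close. It gives the time, the measured TCP pose, the force, the opening and the grip force at its end, in the units of the state.
- r.sense(): the state, without advancing time (a new reading comes with each control period).
- imaging.capture(name): name is "scene" or "top"; returns a dict with "frame" (480x640x3 uint8, blue, green, red), "intrinsics" (3x3 intrinsics, pixels), "dist" ([k1, k2, p1, p2, k3] as OpenCV has them; the pictures are not rectified), "eye" and "orientation" of the camera in the world. Camera axes: x right, y down, z forward; pixel columns grow to the right and rows downward; lengths in m; the calibration is good to about 2 mm. A picture is of the moment at which its call begins. There is no depth.
- r.finish_job(): hands the job in; it is judged then, once.
Trained networks look in a picture, given as the dict that the camera call returned (one of the last four; its "shot" number tells which), for a name from the list of things; names that differ only in an ending like _2 or _b are one class to them, and where a whole thing is asked for, a point or a joint stands for the part that bears it (a point fixed in the world has none). Each returns a list of dicts, best first, with "confidence" (0 to 1); they miss things now and then, are a little off and sometimes report something else, mostly with a low value. They report only what shows in the picture. A call takes as long as a camera call. They do not tell look-alikes from the thing itself.
- models.cut_out(picture, target): "region" (480x640 bool, what is visible of it) and "extent" ([left, top, width, height] as shares, 0 to 1, of the picture: columns of its width, rows of its height, round what is visible of it).
- models.place_of(picture, target): "at" ([column, row] as shares, 0 to 1, of the picture: columns of its width, rows of its height: a listed point, or the origin of a listed thing).
The state is a dict: "time_s": time; "joints": joint angles; "joint_velocities": joint speeds; "effort": joint torques, N m; "tcp_pos": TCP position; "ee_rot": TCP orientation; "wrist_force": force on the tool from outside, world axes, zero at the start; "moment": the same for the moment, N m; "gripper_width": opening from 0.0 (shut) to 1.0 (fully open); "gripper_force": force on a finger pad.
Only numpy, scipy, OpenCV 4.12 (cv2) and the standard library are available. Lean on these libraries where they do the work, as an engineer would, in place of code of your own. Each camera call takes 0.05 s, during which the arm holds its last target. There are 200 camera calls.

## Task

Put the small roll of tape into the open half of the display case so that it lies flat on the floor, then slide the case's door shut until it is home, snug against the rubber buffer in the slot of its frame. Felt grips the door just before it gets there, so push firmly past it until you feel the buffer, but do not slam or force it. Leave the big roll, the coffee cup and the brush alone.

Things in the scene. Friction and masses are not known exactly. Their poses are not given: they have to be found in the camera images.
- small_roll: Small paper-coloured roll of tape, a ring 62 mm in outer diameter with a 38 mm hole, 24 mm tall, lying flat on the bench to the robot's left or right of the case; 60 to 130 g. Origin: centre of its underside; z is the ring's axis, up.
- big_roll: Big roll of tape of the same paper colour, 92 mm in outer diameter with a 72 mm hole, 40 mm tall, lying flat on the bench on the other side of the case. Leave it. Origin: centre of its underside.
- cup: Lidded paper coffee cup, 126 mm tall, 83 mm wide, standing on the bench. Leave it. Origin: centre of its underside.
- brush: Brush about 170 mm long lying on the bench. Leave it. Origin: underside at the middle, x along it.
- case: Low black display case, fixed on the bench, 200 mm (x) by 370 mm (y); walls 60 mm high, 8 thick, track cheeks to 72 mm. Origin: centre of its underside; y runs along the door's track in the closing direction; turned up to 17 degrees. Plywood floor 6 mm above the bench. A fixed clear pane covers the half y < 0; the opening is y = 0 to 140 mm, as far as the door leaves it free.
- jamb: Aluminium frame post across the case's +y end; origin and axes as the case's. Its lip, top 82 mm above the bench, reaches back over the door to y = 140 mm. In the slot below, unseen, are felt and a rubber buffer (20 N per mm) that stops the door's edge anywhere from y = 156 to 174 mm, differently each time: only felt by pushing. More than 20 N of the door on the buffer is too hard.
- pull (a point): Middle of the top edge of the door's pull, an upright dark steel tab, 60 mm across the track (x), 12 mm thick along it (y), 35 mm high, top 105 mm above the bench; axes as the case's. Push it from behind (towards +y) or pinch it from above. It stands on the middle of an aluminium-framed clear door, 178 by 188 mm, upper face 70 mm above the bench; closing edge 89 mm ahead (+y) of here.
- door (a joint): How far the door stands open, in m: its closing edge is at case y = 0.175 less this; 0.17 fully open. At home on the buffer it reads 0.001 to 0.019, as the buffer happens to be set. It slides with about 3 N; below about 0.03 the felt grips it: some 12 N for 2 to 3 mm, then about 8 N, then the buffer adds its own. It stays where it is left, and the felt keeps it pressed on the buffer.
Things that resemble listed ones, but are neither listed nor needed, are in the scene too. Leave any blue look-alike of the small_roll alone.

How it is judged (in metres and radians):
On the way, in this order (a step that is already met when the one before it is completed fails the run):
1. the small roll lies flat in the open half of the case, let go (x of small_roll in the frame of case between -0.075 and 0.075 m and y of small_roll in the frame of case between -0.005 and 0.142 m and z of small_roll in the frame of case below 0.012 m and angle between small_roll's own z axis and vertical below 0.15 rad and contact force between the fingers and small_roll below 0.3 N), for 0.2 s.
2. the door is home against the frame's buffer (contact force between door and jamb above 1 N), for 0.2 s.
At the end, for the whole second after the job is handed in: The small roll lies flat (within 0.15 rad) and at rest on the case's floor below the opening, let go, and the door stands still, home: still pressed against the frame's buffer (over 1 N) (all of step 1 and contact force between door and jamb above 1 N and velocity of joint door between -0.005 and 0.005 m/s and linear speed of small_roll below 0.02 m/s); the robot touches nothing.
It fails at once if the door is pressed or slammed against the frame's buffer with more than 20 N (contact force between door and jamb above 20 N).
It fails at once if the big roll, the cup or the brush is moved more than 30 mm (distance of any of big_roll, cup, brush from where it was at the start of the episode above 0.03 m).
It fails at once if the cup is tipped (angle between cup's own z axis and vertical above 0.4 rad).
It also fails if it takes over 64 s, if anything falls off the work surface, if the arm or the gripper's body presses on something with over 40 N, if the wrist force passes 120 N, or if a joint passes its speed limit or range.

## Working session

There is one attempt and no reset: what is moved stays moved. The work goes in short steps, Python scripts to look and compute and a tool call to move; the robot and the scene stay as the last step left them, time stands still between calls to the robot, and variables do not carry over. Pictures are saved under pics/ and viewed, at most 10 in all, crops included, and the job is handed in when it is done.

Besides the shell and the picture viewer there is one more tool, called after ">>>" by a JSON object that holds its "method" and its "body", one argument or row to a line. apply_moves: Moves the arm, as the interface text tells. Its arguments: {"type":"object","properties":{"moves":{"type":"array"},"hand":{"type":"number"}},"required":["moves"]}

```bash
mkdir -p pics
cat > h.py <<'E'
import numpy as np, cv2
from station import r, imaging, models
def ray(p,uv):
    K=np.array(p["intrinsics"],float);d=np.array(p["dist"],float)
    n=cv2.undistortPoints(np.array(uv,float).reshape(-1,1,2),K,d).reshape(-1,2)
    return np.array(p["eye"]),np.c_[n,np.ones(len(n))]@np.array(p["orientation"]).T
def onz(p,uv,z):
    e,d=ray(p,uv); return e+d*((z-e[2])/d[:,2])[:,None]
def proj(p,X):
    R=np.array(p["orientation"]);t=-R.T@np.array(p["eye"])
    return cv2.projectPoints(np.array(X,float).reshape(-1,1,3),cv2.Rodrigues(R.T)[0],t,np.array(p["intrinsics"],float),np.array(p["dist"],float))[0].reshape(-1,2)
E
python3 - <<'E'
from h import *
np.set_printoptions(precision=4,suppress=True)
Z=dict(small_roll=0,big_roll=0,cup=0,brush=0,case=0,pull=.105)
for c in("scene","top"):
    p=imaging.capture(c);cv2.imwrite(f"pics/{c}0.png",p["frame"]);print(c,p["eye"])
    for n in Z:
        for d in models.place_of(p,n)[:3]:
            uv=np.array(d["at"])*[640,480];print(n,round(d["confidence"],2),uv,onz(p,uv,Z[n])[0][:2])
print(r.sense())
E
```

```text
scene [1.2217 0.58   0.9039]
small_roll 0.89 [432.32  300.816] [0.47  0.235]
small_roll 0.78 [515.52  359.616] [0.4942 0.4414]
small_roll 0.71 [473.6   325.008] [0.4712 0.3353]
big_roll 0.75 [241.792 179.616] [ 0.4341 -0.3859]
cup 0.57 [466.176 411.6  ] [0.6544 0.4256]
cup 0.42 [294.4  203.28] [ 0.4173 -0.2105]
brush 0.59 [177.216 219.6  ] [ 0.6506 -0.3877]
case 0.85 [310.592 257.616] [ 0.5385 -0.0484]
pull 0.69 [290.176 204.576] [ 0.5203 -0.1227]
top [ 0.4795 -0.0041  1.3762]
small_roll 0.81 [199.424 265.92 ] [0.4756 0.3453]
small_roll 0.78 [237.824 268.704] [0.4691 0.2377]
small_roll 0.75 [165.888 257.808] [0.4971 0.4411]
big_roll 0.77 [460.992 280.08 ] [ 0.4421 -0.3796]
cup 0.66 [168.704 203.616] [0.6489 0.4368]
brush 0.72 [461.632 208.32 ] [ 0.6418 -0.3823]
case 0.68 [337.28 244.08] [ 0.5392 -0.0357]
pull 0.6 [371.712 250.416] [ 0.5193 -0.1209]
{'time_s': 0.7, 'joints': array([-59.9535,  22.0409,   0.453 ,  -0.0009, -68.4127, -14.816 ]), 'joint_velocities': array([-0.0295,  0.0203, -0.0664,  0.0302,  0.0557, -0.0096]), 'effort': array([  0.0002, -39.0329,  18.7585,   4.2235,   0.0154,  -0.    ]), 'tcp_pos': array([ 0.1642, -0.603 ,  0.2226]), 'ee_rot': array([[-0.9649, -0.2627,  0.    ],
       [-0.2627,  0.9649,  0.    ],
       [-0.    ,  0.    , -1.    ]]), 'wrist_force': array([ 0.2436, -0.0597, -0.2486]), 'moment': array([ 0.0015, -0.0022, -0.0296]), 'gripper_force': 0.0, 'gripper_width': 0.9989480427933217}
```

View pics/top0.png

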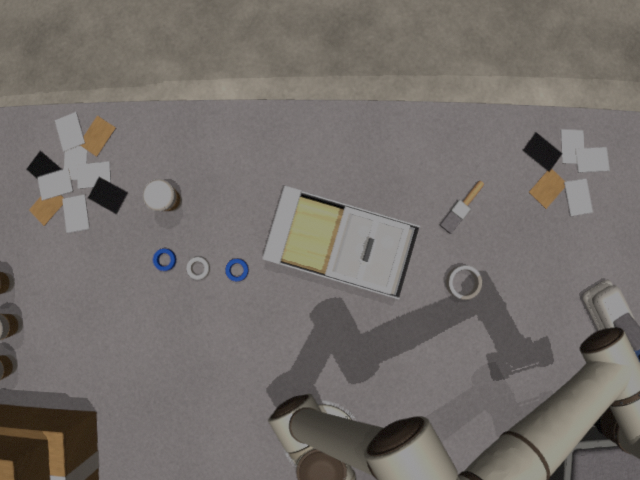

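View pics/scene0.png

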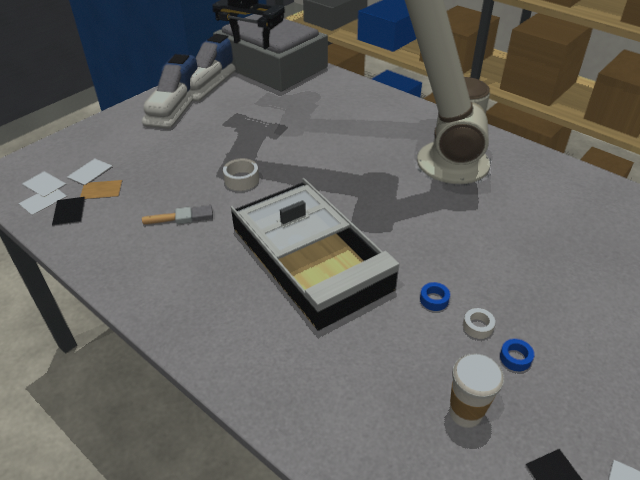

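Paper-coloured candidates are the white ring at top (198,268) / scene (479,323) and the larger big_roll at top (465,282). Blue look-alikes to avoid are at top (165,260) and (237,269). I choose the white ring between the two blue ones. The door is open to the right, with the pull at top (369,249) and the jamb on the left at (283,225).

Run:
```python
from h import *
np.set_printoptions(precision=4,suppress=True)
for c in("top","scene"):
    p=imaging.capture(c)
    for d in models.cut_out(p,"small_roll")[:3]:
        v,u=np.nonzero(d["region"]);f=p["frame"][d["region"]].mean(0)
        print(c,d["confidence"],f,onz(p,[[u.mean(),v.mean()],[(u.min()+u.max())/2,(v.min()+v.max())/2]],.012)[:,:2].ravel(),len(u))
    if c=="top":
        im=cv2.resize(p["frame"][170:310,150:430],None,fx=2.8,fy=2.8,interpolation=cv2.INTER_CUBIC);cv2.imwrite("pics/crop1.png",im)
    for n in("pull","jamb","case","door"):
        for d in models.place_of(p,n)[:1] if n!="door" else []:
            uv=np.array(d["at"])*[640,480];print(n,d["confidence"],uv)
        for d in models.cut_out(p,n)[:1]:
            cnt=max(cv2.findContours(d["region"].astype(np.uint8),0,2)[0],key=cv2.contourArea)
            print(n,"rect",cv2.boxPoints(cv2.minAreaRect(cnt)).round(1).tolist())
```

```text
top 0.82 [138.0577 138.25   139.7692] [0.4701 0.3465 0.4699 0.3461] 260
top 0.77 [124.1367  66.4767  37.8867] [0.4921 0.4433 0.4922 0.4439] 300
top 0.74 [133.4764  73.9782  43.8364] [0.4673 0.2417 0.467  0.2406] 275
pull 0.65 [368.512 247.392]
pull rect [[323.8999938964844, 274.79998779296875], [343.70001220703125, 206.10000610351562], [409.8999938964844, 225.1999969482422], [390.1000061035156, 293.8999938964844]]
jamb rect [[260.6000061035156, 258.3999938964844], [282.6000061035156, 184.39999389648438], [301.5, 190.0], [279.5, 264.0]]
case 0.79 [339.584 245.808]
case rect [[260.5, 258.6000061035156], [283.29998779296875, 183.3000030517578], [421.1000061035156, 225.0], [398.20001220703125, 300.29998779296875]]
door rect [[324.20001220703125, 275.5], [344.1000061035156, 205.60000610351562], [409.8999938964844, 224.39999389648438], [389.8999938964844, 294.29998779296875]]
scene 0.8 [133.1753 135.5394 133.4859] [0.469  0.3443 0.4677 0.3445] 673
scene 0.77 [116.7407  59.4134  26.736 ] [0.4918 0.4391 0.4917 0.4391] 837
scene 0.6 [116.8215  56.0959  21.0264] [0.4657 0.2354 0.4656 0.2357] 605
pull 0.69 [292.224 204.384]
pull rect [[238.89999389648438, 211.5], [326.20001220703125, 173.10000610351562], [349.79998779296875, 226.8000030517578], [262.5, 265.20001220703125]]
jamb rect [[304.20001220703125, 289.3999938964844], [389.3999938964844, 246.8000030517578], [400.79998779296875, 269.6000061035156], [315.6000061035156, 312.20001220703125]]
case 0.95 [314.304 256.8  ]
case rect [[221.8000030517578, 214.60000610351562], [303.5, 147.3000030517578], [410.1000061035156, 276.70001220703125], [328.3999938964844, 344.0]]
```

View pics/crop1.png

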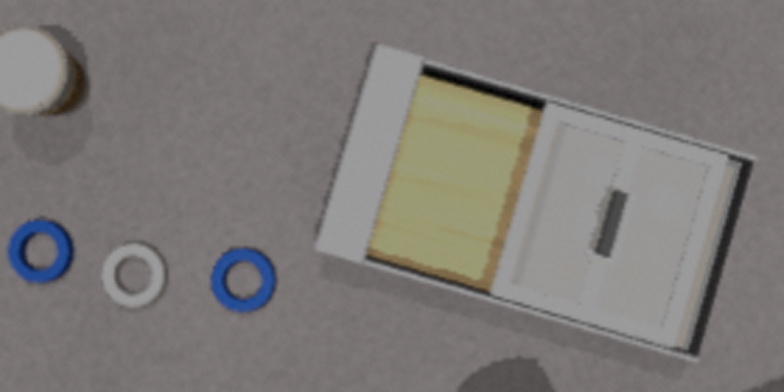

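The crop confirms the plain paper ring at crop (134,275), flanked by the two blue rings. The jamb lip's corners are at crop (377,44), (424,62), (363,262) and (317,248), and the door's leading edge runs from (547,103) to (492,294).

Run:
```python
from h import *
np.set_printoptions(precision=4,suppress=True)
p=imaging.capture("top")
f=lambda c,z:onz(p,np.array(c)/2.8+[150,170],z)[:,:2]
J=f([[377,44],[424,62],[363,262],[317,248]],.082)
D=f([[547,103],[492,294]],.070)
P=f([[614,190],[606,257],[627,192],[597,254]],.105)
print(J,D,P)
dx=(J[0]-J[3]+J[1]-J[2])/2; ang=np.degrees(np.arctan2(dx[1],dx[0]));print("yaw",ang,np.degrees(np.arctan2(*(D[0]-D[1])[::-1])),"wid",np.linalg.norm(dx))
a=np.radians(ang);x=np.array([np.cos(a),np.sin(a)]);y=np.array([-np.sin(a),np.cos(a)])
lip=(J[1]+J[2])/2
O=lip-.140*y;print("O",O,"jamb depth",(J[0]+J[3]-J[1]-J[2])@y/2)
print("door edge",(D-O)@y,"pull",P.mean(0),(P.mean(0)-O)@np.c_[x,y])
print("place (0,.075)",O+.075*y)
```

```text
[[0.6869 0.1043]
 [0.6702 0.0604]
 [0.4841 0.1147]
 [0.4966 0.1575]] [[ 0.6342 -0.0546]
 [ 0.4554 -0.0046]] [[ 0.5512 -0.1146]
 [ 0.4903 -0.1076]
 [ 0.5495 -0.1265]
 [ 0.493  -0.0994]]
yaw -15.948151658691318 -15.64038684779929 wid 0.1957241047326157
O [ 0.5387 -0.0471] jamb depth 0.04571896819273919
door edge [0.019 0.018] pull [ 0.521 -0.112] [ 0.0008 -0.0673]
place (0,.075) [0.5593 0.025 ]
```

>>> {"method": "apply_moves", "body": {
  "moves": [
    [[-0.04, 0, -0.01], -7],
    [[-0.04, 0, -0.005], -7],
    [[-0.04, 0, 0], -7],
    [[-0.04, 0.0, 0], -7],
    [[-0.03, 0.02, 0], -7]
  ],
  "hand": 0.087
}}

```text
time_s: 2.07
tcp_pos: [0.3192, -0.4993, 0.2366]
ee_rot: [[-0.634, -0.774, 0.001], [-0.774, 0.634, -0.001], [0.0, -0.001, -1.0]]
wrist_force: [0.7, -0.4, 0.2]
gripper_width: 1.003
gripper_force: 0.0
```

>>> {"method": "apply_moves", "body": {
  "moves": [
    [[-0.04, 0, 0], -7],
    [[-0.04, 0, 0], -7],
    [[-0.04, 0, 0], -7],
    [[-0.04, 0, 0], -2.5],
    [[-0.04, 0, 0], 0]
  ]
}}

```text
time_s: 2.48
tcp_pos: [0.4046, -0.3207, 0.2376]
ee_rot: [[-0.278, -0.96, 0.0], [-0.96, 0.278, -0.0], [0.0, -0.0, -1.0]]
wrist_force: [0.2, 0.2, 0.8]
gripper_width: 0.999
gripper_force: 0.0
```

>>> {"method": "apply_moves", "body": {
  "moves": [
    [[-0.04, 0, 0], 0],
    [[-0.04, 0, 0], 0],
    [[-0.04, 0, 0], 0],
    [[-0.04, 0, 0], 0],
    [[-0.04, 0, 0], 0]
  ]
}}

```text
time_s: 2.9
tcp_pos: [0.4601, -0.1285, 0.238]
ee_rot: [[-0.28, -0.96, 0.001], [-0.96, 0.28, -0.0], [-0.0, -0.001, -1.0]]
wrist_force: [1.7, 0.4, 0.3]
gripper_width: 0.997
gripper_force: 0.0
```

>>> {"method": "apply_moves", "body": {
  "moves": [
    [[-0.04, 0, 0], 0],
    [[-0.04, 0, 0], 0],
    [[-0.04, 0, 0], 0],
    [[-0.04, 0, 0], 0],
    [[-0.04, 0, 0], 0]
  ]
}}

```text
time_s: 3.32
tcp_pos: [0.5161, 0.0636, 0.238]
ee_rot: [[-0.28, -0.96, 0.001], [-0.96, 0.28, 0.0], [-0.0, -0.001, -1.0]]
wrist_force: [1.2, -0.5, -0.4]
gripper_width: 0.998
gripper_force: 0.0
```

>>> {"method": "apply_moves", "body": {
  "moves": [
    [[-0.032, 0.0155, 0], 0],
    [[-0.032, 0.0155, 0], 0],
    [[-0.032, 0.0155, 0], 0],
    [[-0.032, 0.0155, 0], 0],
    [[-0.032, 0.0155, 0], 0]
  ]
}}

```text
time_s: 3.73
tcp_pos: [0.4858, 0.2386, 0.2378]
ee_rot: [[-0.28, -0.96, 0.0], [-0.96, 0.28, 0.0], [-0.0, -0.0, -1.0]]
wrist_force: [0.8, -0.1, 0.0]
gripper_width: 1.0
gripper_force: 0.0
```

>>> {"method": "apply_moves", "body": {
  "moves": [
    [[-0.032, 0.0155, 0], 0],
    [[-0.032, 0.0155, 0.02], 0],
    [[-0.0336, 0.0152, 0.03], 0],
    [[0, 0, 0.03], 0],
    [[0, 0, 0.03], 0]
  ]
}}

```text
time_s: 4.15
tcp_pos: [0.4696, 0.3413, 0.1304]
ee_rot: [[-0.277, -0.961, 0.001], [-0.961, 0.277, 0.001], [-0.002, -0.001, -1.0]]
wrist_force: [0.1, -1.1, -1.3]
gripper_width: 0.997
gripper_force: 0.0
```

Run:
```python
from h import *
print(r.sense()["tcp_pos"],r.sense()["joints"])
ims=[]
for c in("scene","top"):
    p=imaging.capture(c)
    u,v=proj(p,[[.4695,.3455,.024]])[0].astype(int);x0=min(max(u-80,0),480);y0=min(max(v-80,0),320)
    ims.append(cv2.resize(p["frame"][y0:y0+160,x0:x0+160],(400,400)))
cv2.imwrite("pics/g1.png",np.hstack(ims))
```

```text
[0.46961302 0.34127479 0.13035194] [ 5.19841173e+01  2.23734240e+01 -1.33303326e+01 -9.97604171e-04
 -5.41930957e+01 -6.80836726e+01]
```

View pics/g1.png

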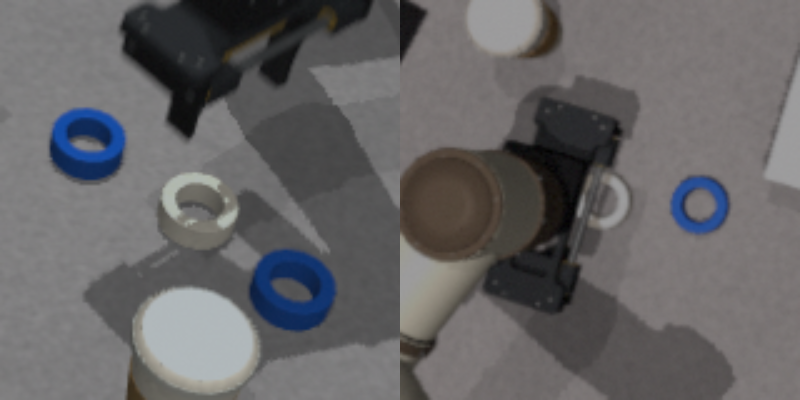

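The two views show the white ring below the open fingers, with the blue rings and the cup clear.

>>> {"method": "apply_moves", "body": {
  "moves": [
    [[0, 0, 0.03], 0],
    [[0, 0, 0.03], 0],
    [[0, 0, 0.02], 0],
    [[0, 0, 0.01], 0],
    [[0, 0, 0], 0]
  ]
}}

```text
time_s: 4.67
tcp_pos: [0.47, 0.3383, 0.0406]
ee_rot: [[-0.281, -0.96, -0.001], [-0.96, 0.281, -0.002], [0.002, 0.001, -1.0]]
wrist_force: [0.7, -0.7, 0.8]
gripper_width: 1.0
gripper_force: 0.0
```

>>> {"method": "apply_moves", "body": {
  "moves": [
    [[-0.007, 0.0025, 0.01], 0],
    [[0, 0, 0.012], 0],
    [[0, 0, 0.012], 0],
    [[0, 0, 0], 0],
    [[0, 0, 0], 0]
  ]
}}

```text
time_s: 5.08
tcp_pos: [0.4702, 0.3474, 0.0082]
ee_rot: [[-0.28, -0.96, 0.001], [-0.96, 0.28, 0.001], [-0.001, -0.001, -1.0]]
wrist_force: [0.8, 1.1, 1.3]
gripper_width: 0.998
gripper_force: 0.0
```

>>> {"method": "apply_moves", "body": {
  "moves": [
    [[0, 0, 0], 0],
    [[0, 0, 0], 0],
    [[0, 0, 0], 0],
    [[0, 0, 0], 0],
    [[0, 0, 0], 0]
  ],
  "hand": 0.05
}}

```text
time_s: 5.5
tcp_pos: [0.4701, 0.3468, 0.0079]
ee_rot: [[-0.28, -0.96, 0.001], [-0.96, 0.28, 0.001], [-0.001, -0.001, -1.0]]
wrist_force: [1.9, 0.3, 1.7]
gripper_width: 0.708
gripper_force: 0.7
```

>>> {"method": "apply_moves", "body": {
  "moves": [
    [[0, 0, 0], 0],
    [[0, 0, -0.01], 0],
    [[0, 0, -0.03], 0],
    [[0, 0, -0.04], 0],
    [[0, 0, -0.04], 0]
  ]
}}

```text
time_s: 5.92
tcp_pos: [0.4687, 0.3454, 0.128]
ee_rot: [[-0.28, -0.96, -0.002], [-0.96, 0.28, -0.003], [0.003, 0.002, -1.0]]
wrist_force: [0.9, 0.5, -0.3]
gripper_width: 0.696
gripper_force: 29.8
```

>>> {"method": "apply_moves", "body": {
  "moves": [
    [[0.01, -0.006, -0.03], 0],
    [[0.03, -0.019, 0], 0],
    [[0.03, -0.019, 0], 0],
    [[0.03, -0.019, 0], 0],
    [[0.03, -0.019, 0], 0]
  ]
}}

```text
time_s: 6.33
tcp_pos: [0.5115, 0.1972, 0.158]
ee_rot: [[-0.279, -0.96, -0.0], [-0.96, 0.279, 0.0], [-0.0, 0.0, -1.0]]
wrist_force: [0.4, 0.2, -0.3]
gripper_width: 0.693
gripper_force: 29.8
```

>>> {"method": "apply_moves", "body": {
  "moves": [
    [[0.03, -0.019, 0], 0],
    [[0.03, -0.019, 0], 0],
    [[0.03, -0.019, 0], 0],
    [[0.03, -0.019, 0], 0],
    [[0.02, -0.012, 0], 0]
  ]
}}

```text
time_s: 6.75
tcp_pos: [0.557, 0.0368, 0.1576]
ee_rot: [[-0.282, -0.959, -0.001], [-0.959, 0.282, -0.0], [0.0, 0.001, -1.0]]
wrist_force: [1.0, -0.8, -1.2]
gripper_width: 0.693
gripper_force: 29.8
```

>>> {"method": "apply_moves", "body": {
  "moves": [
    [[0.011, -0.006, 0], 0],
    [[0, 0, 0], 0],
    [[0, 0, 0], 0],
    [[0, 0, 0], 0],
    [[0, 0, 0], 0]
  ]
}}

```text
time_s: 7.17
tcp_pos: [0.5595, 0.0285, 0.1574]
ee_rot: [[-0.279, -0.96, -0.0], [-0.96, 0.279, 0.0], [-0.0, 0.0, -1.0]]
wrist_force: [-0.9, -0.3, -1.0]
gripper_width: 0.695
gripper_force: 29.8
```

Run:
```python
from h import *
s=r.sense();print(s["tcp_pos"],s["joints"],s["gripper_width"])
ims=[]
for c in("scene","top"):
    p=imaging.capture(c)
    q=proj(p,[[.5387+y*.2756,-.0471+y*.9613,.006] for y in(.02,.078,.14)]).astype(int)
    for k in q: cv2.circle(p["frame"],tuple(map(int,k)),2,(0,0,255),-1)
    u,v=q[1]
    ims.append(cv2.resize(p["frame"][v-120:v+120,u-120:u+120],(400,400)))
cv2.imwrite("pics/g2.png",np.hstack(ims))
```

```text
[0.55952081 0.02849423 0.1573578 ] [ 1.94808962e+01  1.90076696e+01 -1.41731649e+01 -1.49647375e-02
 -5.68180713e+01 -3.56549862e+01] 0.6945631960032274
```

View pics/g2.png

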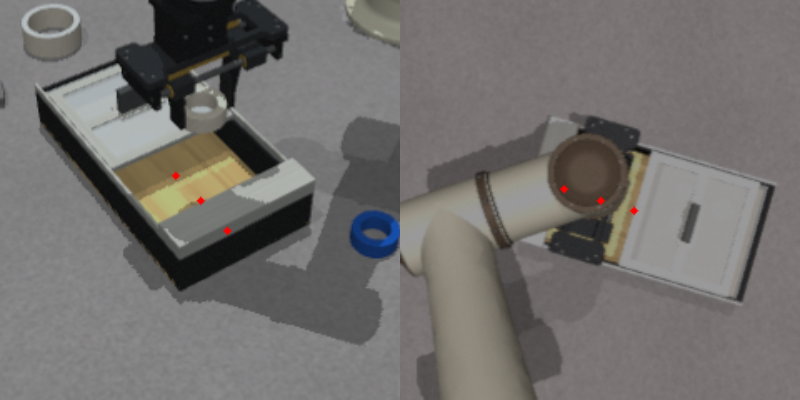

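The roll is held flat above the opening. The red marks for y = 20, 78 and 140 mm fall on the plywood between door and lip as they should. Lowering now.

>>> {"method": "apply_moves", "body": {
  "moves": [
    [[0, 0, 0.035], 0],
    [[0, 0, 0.035], 0],
    [[0, 0, 0.03], 0],
    [[0, 0, 0.015], 0],
    [[0, 0, 0], 0]
  ]
}}

```text
time_s: 7.68
tcp_pos: [0.5567, 0.0273, 0.0384]
ee_rot: [[-0.28, -0.96, -0.008], [-0.96, 0.28, -0.002], [0.004, 0.007, -1.0]]
wrist_force: [0.8, -1.1, -0.8]
gripper_width: 0.697
gripper_force: 29.8
```

>>> {"method": "apply_moves", "body": {
  "moves": [
    [[0, 0, 0.01], 0],
    [[0, 0, 0.01], 0],
    [[0, 0, 0.006], 0],
    [[0, 0, 0], 0],
    [[0, 0, 0], 0]
  ]
}}

```text
time_s: 8.1
tcp_pos: [0.56, 0.0274, 0.0165]
ee_rot: [[-0.28, -0.96, 0.0], [-0.96, 0.28, 0.0], [-0.0, -0.0, -1.0]]
wrist_force: [-0.6, 0.8, -0.9]
gripper_width: 0.692
gripper_force: 29.8
```

>>> {"method": "apply_moves", "body": {
  "moves": [
    [[0, 0, 0.002], 0],
    [[0, 0, 0.0], 0],
    [[0, 0, 0.0], 0]
  ]
}}

```text
time_s: 8.35
tcp_pos: [0.56, 0.0274, 0.0147]
ee_rot: [[-0.28, -0.96, 0.001], [-0.96, 0.28, 0.0], [-0.0, -0.001, -1.0]]
wrist_force: [-0.1, -1.6, -0.5]
gripper_width: 0.698
gripper_force: 29.8
```

>>> {"method": "apply_moves", "body": {
  "moves": [
    [[0, 0, 0], 0],
    [[0, 0, 0], 0],
    [[0, 0, 0], 0],
    [[0, 0, 0], 0],
    [[0, 0, 0], 0]
  ],
  "hand": 0.084
}}

```text
time_s: 8.77
tcp_pos: [0.5599, 0.0274, 0.0144]
ee_rot: [[-0.28, -0.96, 0.0], [-0.96, 0.28, 0.0], [-0.0, -0.0, -1.0]]
wrist_force: [-0.2, -1.3, 0.2]
gripper_width: 0.94
gripper_force: 0.0
```

>>> {"method": "apply_moves", "body": {
  "moves": [
    [[0, 0, -0.02], 0],
    [[0, 0, -0.035], 0],
    [[0, 0, -0.04], 0],
    [[0, 0, -0.04], 0],
    [[0, 0, -0.04], 0]
  ]
}}

```text
time_s: 9.18
tcp_pos: [0.5593, 0.0272, 0.1912]
ee_rot: [[-0.28, -0.96, -0.0], [-0.96, 0.28, -0.0], [0.0, 0.0, -1.0]]
wrist_force: [0.9, 0.5, -0.1]
gripper_width: 0.966
gripper_force: 0.0
```

>>> {"method": "apply_moves", "body": {
  "moves": [
    [[0.038, 0, 0], 0],
    [[0.038, 0, 0], 0],
    [[0.038, 0, 0], 0],
    [[0.038, 0, 0], 0],
    [[0.038, -0.001, 0], 0]
  ],
  "hand": 0
}}

```text
time_s: 9.6
tcp_pos: [0.5065, -0.1566, 0.1896]
ee_rot: [[-0.279, -0.96, 0.0], [-0.96, 0.279, 0.0], [-0.0, -0.0, -1.0]]
wrist_force: [-0.2, -0.7, 0.1]
gripper_width: 0.672
gripper_force: 0.0
```

>>> {"method": "apply_moves", "body": {
  "moves": [
    [[0, 0, 0.03], 0],
    [[0, 0, 0.02], 0],
    [[0, 0, 0], 0],
    [[0, 0, 0], 0],
    [[0, 0, 0], 0]
  ]
}}

```text
time_s: 10.02
tcp_pos: [0.5086, -0.1552, 0.1405]
ee_rot: [[-0.279, -0.96, 0.002], [-0.96, 0.279, -0.001], [0.0, -0.002, -1.0]]
wrist_force: [-0.3, 0.9, 0.8]
gripper_width: 0.287
gripper_force: 0.0
```

Run:
```python
from h import *
s=r.sense();print(s["tcp_pos"],s["gripper_width"],s["wrist_force"])
ims=[]
for c in("scene","top"):
    p=imaging.capture(c)
    for n,z in(("pull",.105),("small_roll",.006)):
        for d in models.place_of(p,n)[:4]:
            w=onz(p,np.array(d["at"])*[640,480],z)[0][:2]-[.5387,-.0471]
            print(c,n,round(d["confidence"],2),w@[.9613,-.2756],w@[.2756,.9613])
    u,v=proj(p,[[.535,-.06,.05]])[0].astype(int)
    ims.append(cv2.resize(p["frame"][v-100:v+100,u-100:u+100],(400,400)))
cv2.imwrite("pics/g3.png",np.hstack(ims))
```

```text
[ 0.5085687  -0.15524051  0.14046339] 0.2874448046489542 [-0.34252875  0.87304167  0.84180177]
scene pull 0.77 -0.007312320993492511 -0.07675480450201334
scene small_roll 0.95 -0.17415719873125263 0.45481706908825187
scene small_roll 0.9 -0.1402090398491382 0.25913986591275595
scene small_roll 0.56 -0.005548469408716559 0.0718470164323131
top small_roll 0.77 -0.15210548786259137 0.25336510707217236
top small_roll 0.66 -0.17598129077781519 0.4595492848972989
top small_roll 0.39 -0.001220918547636337 0.0798238681755558
```

View pics/g3.png

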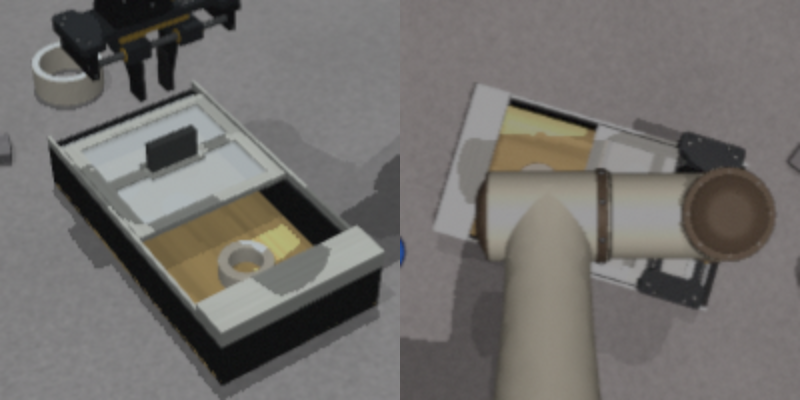

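The roll lies flat on the plywood at about case (0, 0.075), and the fingers are behind the pull at scene crop (172,148). Lowering and then pushing.

>>> {"method": "apply_moves", "body": {
  "moves": [
    [[0, 0, 0.02], 0],
    [[0, 0, 0.02], 0],
    [[0, 0, 0.012], 0],
    [[0, 0, 0], 0],
    [[0, 0, 0], 0]
  ]
}}

```text
time_s: 10.73
tcp_pos: [0.5075, -0.1553, 0.0872]
ee_rot: [[-0.28, -0.96, -0.001], [-0.96, 0.28, -0.0], [0.001, 0.001, -1.0]]
wrist_force: [0.4, -0.3, 0.4]
gripper_width: 0.007
gripper_force: 0.0
```

>>> {"method": "apply_moves", "body": {
  "moves": [
    [[-0.004, 0, 0], 0],
    [[-0.006, 0, 0], 0],
    [[-0.006, 0, 0], 0],
    [[-0.006, 0, 0], 0],
    [[-0.006, 0, 0], 0]
  ]
}}

```text
time_s: 11.15
tcp_pos: [0.5158, -0.128, 0.0879]
ee_rot: [[-0.279, -0.96, 0.001], [-0.96, 0.279, -0.001], [0.0, -0.001, -1.0]]
wrist_force: [-0.3, -3.2, 1.5]
gripper_width: 0.006
gripper_force: 1.7
```

>>> {"method": "apply_moves", "body": {
  "moves": [
    [[-0.006, 0, 0], 0],
    [[-0.006, 0, 0], 0],
    [[-0.006, 0, 0], 0],
    [[-0.006, 0, 0], 0],
    [[-0.006, 0, 0], 0]
  ]
}}

```text
time_s: 11.57
tcp_pos: [0.5239, -0.0992, 0.0874]
ee_rot: [[-0.28, -0.96, 0.0], [-0.96, 0.28, -0.0], [0.0, -0.0, -1.0]]
wrist_force: [0.4, -3.0, 3.2]
gripper_width: 0.008
gripper_force: 1.6
```

>>> {"method": "apply_moves", "body": {
  "moves": [
    [[-0.006, 0, 0], 0],
    [[-0.006, 0, 0], 0],
    [[-0.006, 0, 0], 0],
    [[-0.006, 0, 0], 0],
    [[-0.006, 0, 0], 0]
  ]
}}

```text
time_s: 11.98
tcp_pos: [0.5322, -0.0703, 0.0872]
ee_rot: [[-0.28, -0.96, -0.0], [-0.96, 0.28, -0.0], [0.0, 0.0, -1.0]]
wrist_force: [-0.6, -3.4, 3.6]
gripper_width: 0.005
gripper_force: 1.6
```

>>> {"method": "apply_moves", "body": {
  "moves": [
    [[-0.006, 0, 0], 0],
    [[-0.006, 0, 0], 0],
    [[-0.006, 0, 0], 0],
    [[-0.006, 0, 0], 0],
    [[-0.006, 0, 0], 0]
  ]
}}

```text
time_s: 12.4
tcp_pos: [0.5404, -0.0415, 0.0871]
ee_rot: [[-0.28, -0.96, -0.001], [-0.96, 0.28, -0.0], [0.0, 0.001, -1.0]]
wrist_force: [-1.2, -3.7, 3.2]
gripper_width: 0.002
gripper_force: 1.6
```

>>> {"method": "apply_moves", "body": {
  "moves": [
    [[-0.003, 0, 0], 0],
    [[-0.003, 0, 0], 0],
    [[-0.003, 0, 0], 0],
    [[-0.003, 0, 0], 0],
    [[-0.002, 0, 0], 0]
  ]
}}

```text
time_s: 12.82
tcp_pos: [0.5442, -0.0284, 0.0871]
ee_rot: [[-0.28, -0.96, -0.001], [-0.96, 0.28, -0.0], [0.0, 0.001, -1.0]]
wrist_force: [-2.1, -3.5, 2.3]
gripper_width: 0.006
gripper_force: 1.5
```

>>> {"method": "apply_moves", "body": {
  "moves": [
    [[-0.002, 0, 0], 0],
    [[-0.002, 0, 0], 0],
    [[-0.002, 0, 0], 0],
    [[-0.002, 0, 0], 0],
    [[-0.002, 0, 0], 0]
  ]
}}

```text
time_s: 13.23
tcp_pos: [0.547, -0.0189, 0.0871]
ee_rot: [[-0.28, -0.96, -0.001], [-0.96, 0.28, -0.0], [0.0, 0.001, -1.0]]
wrist_force: [-3.2, -2.1, 1.9]
gripper_width: 0.005
gripper_force: 1.5
```

>>> {"method": "apply_moves", "body": {
  "moves": [
    [[-0.001, 0, 0], 0],
    [[-0.001, 0, 0], 0],
    [[-0.001, 0, 0], 0],
    [[-0.001, 0, 0], 0],
    [[-0.001, 0, 0], 0]
  ]
}}

```text
time_s: 13.65
tcp_pos: [0.5483, -0.0142, 0.0871]
ee_rot: [[-0.28, -0.96, -0.001], [-0.96, 0.28, -0.0], [0.0, 0.001, -1.0]]
wrist_force: [-3.3, -2.5, 1.8]
gripper_width: 0.007
gripper_force: 1.5
```

>>> {"method": "apply_moves", "body": {
  "moves": [
    [[-0.001, 0, 0], 0],
    [[-0.001, 0, 0], 0],
    [[-0.001, 0, 0], 0],
    [[-0.001, 0, 0], 0],
    [[-0.001, 0, 0], 0]
  ]
}}

```text
time_s: 14.07
tcp_pos: [0.5498, -0.0093, 0.0871]
ee_rot: [[-0.28, -0.96, -0.001], [-0.96, 0.28, -0.0], [0.0, 0.001, -1.0]]
wrist_force: [-3.6, -2.4, 1.0]
gripper_width: 0.005
gripper_force: 1.5
```

>>> {"method": "apply_moves", "body": {
  "moves": [
    [[-0.0008, 0, 0], 0],
    [[-0.0008, 0, 0], 0],
    [[-0.0008, 0, 0], 0]
  ]
}}

```text
time_s: 14.32
tcp_pos: [0.55, -0.0085, 0.0871]
ee_rot: [[-0.28, -0.96, -0.002], [-0.96, 0.28, -0.002], [0.003, 0.002, -1.0]]
wrist_force: [-2.1, -10.7, 1.2]
gripper_width: 0.007
gripper_force: 5.2
```

>>> {"method": "apply_moves", "body": {
  "moves": [
    [[-0.0008, 0, 0], 0],
    [[-0.0008, 0, 0], 0],
    [[-0.0008, 0, 0], 0]
  ]
}}

```text
time_s: 14.57
tcp_pos: [0.5502, -0.0077, 0.0871]
ee_rot: [[-0.28, -0.96, -0.004], [-0.96, 0.28, -0.004], [0.005, 0.002, -1.0]]
wrist_force: [-2.5, -12.6, 2.1]
gripper_width: 0.01
gripper_force: 6.4
```

>>> {"method": "apply_moves", "body": {
  "moves": [
    [[-0.0008, 0, 0], 0],
    [[-0.0008, 0, 0], 0]
  ]
}}

```text
time_s: 14.73
tcp_pos: [0.5509, -0.0054, 0.0871]
ee_rot: [[-0.281, -0.96, -0.003], [-0.96, 0.281, -0.003], [0.004, 0.002, -1.0]]
wrist_force: [-3.5, -9.8, 2.3]
gripper_width: 0.002
gripper_force: 4.8
```

>>> {"method": "apply_moves", "body": {
  "moves": [
    [[-0.0008, 0, 0], 0],
    [[-0.0008, 0, 0], 0]
  ]
}}

```text
time_s: 14.9
tcp_pos: [0.5514, -0.0036, 0.0871]
ee_rot: [[-0.281, -0.96, -0.003], [-0.96, 0.281, -0.003], [0.003, 0.002, -1.0]]
wrist_force: [-2.6, -8.2, 1.3]
gripper_width: 0.003
gripper_force: 4.8
```

>>> {"method": "apply_moves", "body": {
  "moves": [
    [[-0.0005, 0, 0], 0],
    [[-0.0005, 0, 0], 0]
  ]
}}

```text
time_s: 15.07
tcp_pos: [0.5517, -0.0027, 0.0871]
ee_rot: [[-0.281, -0.96, -0.003], [-0.96, 0.281, -0.003], [0.003, 0.002, -1.0]]
wrist_force: [-2.4, -8.5, 0.2]
gripper_width: 0.002
gripper_force: 4.8
```

>>> {"method": "apply_moves", "body": {
  "moves": [
    [[-0.0006, 0, 0], 0],
    [[-0.0006, 0, 0], 0],
    [[-0.0006, 0, 0], 0]
  ]
}}

```text
time_s: 15.32
tcp_pos: [0.5522, -0.0009, 0.0871]
ee_rot: [[-0.28, -0.96, -0.003], [-0.96, 0.281, -0.003], [0.003, 0.002, -1.0]]
wrist_force: [-3.4, -10.0, 0.9]
gripper_width: 0.008
gripper_force: 4.8
```

>>> {"method": "apply_moves", "body": {
  "moves": [
    [[-0.0006, 0, 0], 0],
    [[-0.0006, 0, 0], 0],
    [[-0.0006, 0, 0], 0]
  ]
}}

```text
time_s: 15.57
tcp_pos: [0.5527, 0.0008, 0.0871]
ee_rot: [[-0.28, -0.96, -0.003], [-0.96, 0.28, -0.003], [0.003, 0.002, -1.0]]
wrist_force: [-2.7, -9.1, 0.9]
gripper_width: 0.006
gripper_force: 4.8
```

>>> {"method": "apply_moves", "body": {
  "moves": [
    [[-0.0006, 0, 0], 0],
    [[-0.0006, 0, 0], 0],
    [[-0.0006, 0, 0], 0]
  ]
}}

```text
time_s: 15.82
tcp_pos: [0.5532, 0.0025, 0.0871]
ee_rot: [[-0.281, -0.96, -0.003], [-0.96, 0.281, -0.003], [0.003, 0.002, -1.0]]
wrist_force: [-3.3, -8.2, 1.0]
gripper_width: 0.005
gripper_force: 4.8
```

>>> {"method": "apply_moves", "body": {
  "moves": [
    [[-0.0006, 0, 0], 0],
    [[-0.0006, 0, 0], 0],
    [[-0.0006, 0, 0], 0]
  ]
}}

```text
time_s: 16.07
tcp_pos: [0.5537, 0.0042, 0.0871]
ee_rot: [[-0.28, -0.96, -0.003], [-0.96, 0.28, -0.003], [0.003, 0.002, -1.0]]
wrist_force: [-2.0, -9.4, 1.4]
gripper_width: 0.008
gripper_force: 4.8
```

>>> {"method": "apply_moves", "body": {
  "moves": [
    [[-0.0006, 0, 0], 0],
    [[-0.0006, 0, 0], 0],
    [[-0.0006, 0, 0], 0]
  ]
}}

```text
time_s: 16.32
tcp_pos: [0.554, 0.0054, 0.0871]
ee_rot: [[-0.28, -0.96, -0.004], [-0.96, 0.28, -0.004], [0.005, 0.002, -1.0]]
wrist_force: [-2.1, -12.9, 0.7]
gripper_width: 0.007
gripper_force: 6.6
```

Force is rising while travel slows, which means the buffer. A little more.

>>> {"method": "apply_moves", "body": {
  "moves": [
    [[-0.0006, 0, 0], 0],
    [[-0.0006, 0, 0], 0],
    [[0, 0, 0], 0]
  ]
}}

```text
time_s: 16.57
tcp_pos: [0.554, 0.0056, 0.0871]
ee_rot: [[-0.28, -0.96, -0.004], [-0.96, 0.28, -0.005], [0.006, 0.003, -1.0]]
wrist_force: [-2.7, -14.5, 0.9]
gripper_width: 0.007
gripper_force: 7.4
```

>>> {"method": "apply_moves", "body": {
  "moves": [
    [[-0.0006, 0, 0], 0],
    [[-0.0006, 0, 0], 0],
    [[0, 0, 0], 0],
    [[0, 0, 0], 0]
  ]
}}

```text
time_s: 16.9
tcp_pos: [0.554, 0.0058, 0.0871]
ee_rot: [[-0.281, -0.96, -0.005], [-0.96, 0.281, -0.006], [0.007, 0.003, -1.0]]
wrist_force: [-3.5, -16.6, 1.1]
gripper_width: 0.006
gripper_force: 8.9
```

>>> {"method": "apply_moves", "body": {
  "moves": [
    [[0.002, 0, 0], 0],
    [[0.003, 0, 0], 0],
    [[0.005, 0, 0], 0],
    [[0.01, 0, 0], 0],
    [[0.01, 0, 0], 0]
  ]
}}

```text
time_s: 17.32
tcp_pos: [0.5484, -0.0185, 0.0876]
ee_rot: [[-0.279, -0.96, 0.003], [-0.96, 0.279, 0.001], [-0.002, -0.002, -1.0]]
wrist_force: [-0.6, -0.7, 0.5]
gripper_width: 0.007
gripper_force: 0.0
```

>>> {"method": "apply_moves", "body": {
  "moves": [
    [[0, 0, -0.02], 0],
    [[0, 0, -0.04], 0],
    [[0.02, 0, -0.04], 0],
    [[0.04, 0, 0], 0],
    [[0.04, 0, 0], 0]
  ]
}}

```text
time_s: 17.73
tcp_pos: [0.5218, -0.1137, 0.1878]
ee_rot: [[-0.277, -0.961, 0.009], [-0.961, 0.277, 0.001], [-0.003, -0.008, -1.0]]
wrist_force: [0.7, -0.2, -0.8]
gripper_width: 0.006
gripper_force: 0.0
```

>>> {"method": "apply_moves", "body": {
  "moves": [
    [[0.04, 0, 0], 0],
    [[0.04, 0, 0], 0],
    [[0.04, 0, 0], 0],
    [[0, 0, 0], 0],
    [[0, 0, 0], 0]
  ]
}}

```text
time_s: 18.15
tcp_pos: [0.4854, -0.2307, 0.1846]
ee_rot: [[-0.284, -0.959, 0.001], [-0.959, 0.284, 0.0], [-0.0, -0.001, -1.0]]
wrist_force: [0.7, 0.8, -0.2]
gripper_width: 0.007
gripper_force: 0.0
```

Run:
```python
from h import *
s=r.sense();print(s["tcp_pos"],s["wrist_force"])
ims=[]
for c in("scene","top"):
    p=imaging.capture(c)
    for n,z in(("pull",.105),("small_roll",.006)):
        for d in models.place_of(p,n)[:4]:
            w=onz(p,np.array(d["at"])*[640,480],z)[0][:2]-[.5387,-.0471]
            print(c,n,round(d["confidence"],2),w@[.9613,-.2756],w@[.2756,.9613])
    u,v=proj(p,[[.545,-.02,.05]])[0].astype(int)
    ims.append(cv2.resize(p["frame"][v-100:v+100,u-100:u+100],(400,400)))
cv2.imwrite("pics/g4.png",np.hstack(ims))
```

```text
[ 0.48543319 -0.23065119  0.1846262 ] [ 0.70882421  0.7859498  -0.22887275]
scene pull 0.66 -0.001699519682734709 0.07297647558778454
scene small_roll 0.98 -0.16983146907819552 0.4606859386409277
scene small_roll 0.91 -0.1471700151693418 0.2516520557619276
top pull 0.84 0.0009598131157288609 0.07354554675464615
top pull 0.66 0.17787343586036408 -0.27718964231214444
top small_roll 0.89 -0.17173994401267006 0.45511450647060764
top small_roll 0.85 -0.15246257147346864 0.25640278826467333
```

View pics/g4.png

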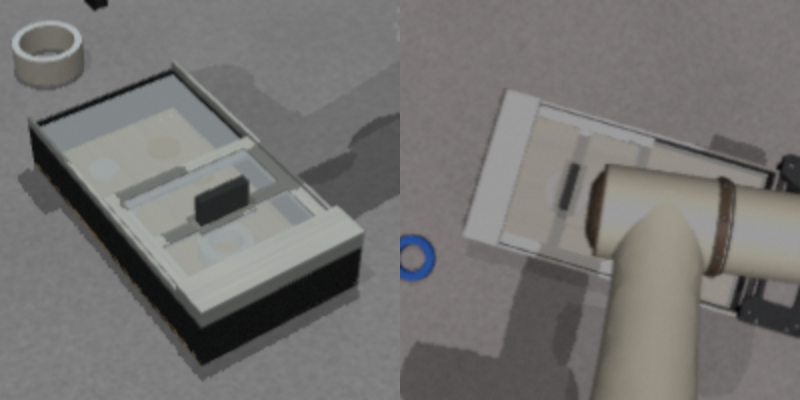

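The door is shut with its edge at case y of about 0.162, inside the buffer range. The roll shows flat through the clear door at scene crop (228,243), and the arm is clear.

```bash
python3 -c "
from station import r
print(r.finish_job())"
```

```text
the job is handed in; nothing more can be done
None
```

The small roll lies flat in the case and the door is pushed home on the buffer (about 8 N on it at the end of the push, going by the wrist force). I handed the job in at about 18 s with the arm clear, but no verdict came back.

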